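Exchange the strainer behind the tank and the filter cartridge

TASK

The strainer in this half-built cooling unit has failed its test: first lift the expansion tank and the filter cartridge, which stand in the way on either side of it, out of the unit and stand them on the black mat, then lay the failed strainer flat in the blue tote. Lay the new strainer from the cardboard carton in its place, centred and lengthwise on the oblong pad (either way round), and only then stand the tank and the cartridge back, each centred on its own pad, the tank on the round one and the cartridge on the square one. Keep the tank and the cartridge upright, set everything down rather than dropping it, and let go of it all.

Things in the scene. Friction and masses are not known exactly. Their poses are not given: they have to be found in the camera images.
- tank_c (a point): expansion tank: tall white plastic tank, 130 mm high, body 72 mm in diameter; the top 30 mm is a black screw cap 44 mm in diameter, under it a neck 38 mm in diameter and 14 mm long, then the shoulder, with a small side stub. 0.3 kg. Point: its centre, 65 mm above its flat underside; z up. Lift it by the cap. Starts on its round pad in the unit.
- cartridge_c (a point): filter cartridge: tall aluminium cylinder 68 mm in diameter with two small side ports on a square foot plate 70 x 70 mm; the top 46 mm is a steel neck 32 mm in diameter; 142 mm high in all, 0.45 kg. Point: its centre, 71 mm above its underside; z up. Lift it by the neck. Starts on its square pad in the unit.
- old_strainer_c (a point): failed strainer: lying steel barrel, 46 mm in diameter, brass hose stub at both ends (108 mm overall, alike), two clamp feet; 50 mm high, 0.3 kg. Point: its centre, 25 mm above its underside; x along the barrel, z up; barrel axis 2 mm above the point. Grip across the barrel's middle. Starts on the oblong pad in the unit, about 14 mm free to tank and cartridge on either side.
- new_strainer_c (a point): new strainer: lying steel barrel, 46 mm in diameter, brass hose stub at both ends (108 mm overall, alike), two clamp feet; 50 mm high, 0.3 kg. Point: its centre, 25 mm above its underside; x along the barrel, z up; barrel axis 2 mm above the point. Grip across the barrel's middle. Starts in a cardboard carton: walls 26 mm high, at least 30 mm from the barrel's middle; floor 4 mm.
- tank_pad: round black rubber pad, 86 mm in diameter and 6 mm thick, the tank's place in the unit. Origin: centre of its underside, 3 mm above the table; its top is 6 mm higher. The unit is a grey sheet-metal base tray, 220 x 280 mm, with a lip 19 mm high around it and a 60 mm high upright at each corner; fixed.
- cart_pad: square black rubber pad, 86 x 86 mm and 6 mm thick, the cartridge's place in the unit; tank and cartridge pads may be either way round. Origin: centre of its underside, 3 mm above the table; its top is 6 mm higher. Fixed.
- strainer_pad: oblong black rubber pad, 100 mm (its x) by 56 mm (its y) and 6 mm thick, the strainer's place in the unit, between the other two pads and a little farther back. Origin: centre of its underside, 3 mm above the table; its top is 6 mm higher. Fixed.
- mat: plain black rubber set-down mat flat on the table, empty at the start: 150 mm (x) by 190 mm (y), 4 mm thick. Origin: centre of its underside, at table height. Room for the tank and the cartridge side by side along y. Fixed.
- tote: empty open blue plastic tote, outside 150 mm (x) by 190 mm (y), walls 40 mm high (43 mm with the rim) and 4 mm thick, inside 142 x 182 mm, floor 4 mm thick. Origin: centre of its underside, at table height. Fixed.
Things that resemble listed ones, but are neither listed nor needed, are in the scene too. Leave any green look-alike of the tank_pad alone. Leave any red look-alike of the strainer_pad alone.

How it is judged:
By the outcome, as a careful person would: the job done as asked, in the order asked, and still so for the second after the job is handed in, with the robot touching nothing.
It also fails if it takes over 141 s, if anything falls off the work surface, if the arm or the gripper's body presses on something with over 40 N, if the wrist force passes 120 N, or if a joint passes its speed limit or range.

ROBOT

A 6-joint arm with a two-finger parallel gripper is mounted at the origin on the work surface. World frame = base frame: x ahead of the robot, y to its left, z up, the work surface at z = 0. Lengths are in m, angles in degrees, forces in N, time in s.
With the tool pointing down it reaches from about 0.225 to 0.725 m from the base axis. Payload 3.1 kg.
Tool frame: the origin (TCP) lies between the finger pads; the fingertips stand 17 mm ahead of it and the grasp point (between the pads) lies 2 mm behind it (ctrl.tips_ahead is the distance from the TCP to the fingertips, in m); z points along the fingers, y is the line along which they close (so a half turn about z gives the same grasp; the last joint's range is limited). The gripper opens to 85 mm and grips with 20 to 120 N. Pads are 22 mm wide; open, the fingers measure 114 mm over their backs; the gripper's body (76 mm by 85 mm) begins 54 mm behind the grasp point. The pads swing forward as they close: fully open they stand 13 mm farther back than shut.
Start: joints at [-75.905, 2.75, 5.684, 92.934, 0, 82.678], TCP at [0.192, -0.489, 0.248] pointing down, gripper open.
Joint ranges: [-166.93, 166.93], [-56.73, 111.36], [-69.38, 81.34], [-121.58, 131.49], [-85.45, 84.26], [-180, 180]. Speed limits (degrees/s): [159.86, 159.86, 180, 180, 180, 180].

INTERFACE

Orientations are given as [roll, pitch, yaw] about the fixed x, y, z axes, in that order (R = Rz(yaw) Ry(pitch) Rx(roll)).
In Python, from rig import observe, optics, ctrl gives the robot as it stands.
- The arm moves only by the tool arm_command, never from a script. Its argument "plan" is a list that holds one entry, the list of rows, each a list of 5 numbers: the shift along the tool's x, y, z normalised to -1 to 1, where 1 is 0.2 m, then the turn about the tool's z normalised to -1 to 1, where 1 is 2 rad, then the gripper command: -1 is shut, 1 is fully open, values between are in proportion. In form: [[[x, y, z, turn, gripper], ...]]. A call has 1 to 8 rows; each row is the pose to reach, as a shift and turn from the pose commanded when the call began, along the tool's axes at that moment; what a row does not reach only later rows make up. A row lasts 1/12 s, in which the tool goes at most 41.7 mm and 7.16 degrees, less where a joint would pass 70% of its speed; a pose out of reach is approached as far as the arm can. A call with a number of a shift or a turn outside -1 to 1 is refused whole. A call with a gripper value outside its range is refused whole. The fingers move at their own pace and stop on an object; "newtons" is the grip in N (left out, the last holds). Time passes only in rows, so rows that repeat a pose let the fingers close. It gives the time, the measured TCP pose, the force, the opening and the grip force at its end, in the units of the state.
- observe(): the state, without advancing time (a new reading comes with each control period).
- optics.camera(name): name is "side" or "top" or "wrist"; returns (picture, depth): 480x640x3 uint8, red, green, blue; 480x640 float32, m along the optical axis (not along the pixel's ray), 0 where there is no reading.
- optics.get_calibration(name): a dict with "fx", "fy", "cx", "cy" (pixels), "R" (3x3) and "t" (3): a world point X has camera coordinates R X + t; the wrist camera has in their place "T_tool_cam" (4x4, takes a point from camera to tool coordinates, whose origin is the TCP and whose axes are the flange's). Camera axes: x right, y down, z forward; pixel columns grow to the right and rows downward; lengths in m; the calibration is good to about 2 mm. A picture is of the moment at which its call begins: read the wrist's pose just before it. get_calibration takes no time and is no camera call.
- ctrl.job_done(): hands the job in; it is judged then, once.
The state is a dict: "time_s": time; "joint_positions": joint angles; "joint_velocities": joint speeds; "effort": joint torques, N m; "tool_pos": TCP position; "eef_rot": TCP orientation; "wrist_force": force on the tool from outside, world axes, zero at the start; "wrist_torque": the same for the moment, N m; "width": opening from 0.0 (shut) to 1.0 (fully open); "grasp_force": force on a finger pad.
Only numpy, scipy, OpenCV 4.12 (cv2) and the standard library are available. Lean on these libraries where they do the work, as an engineer would, in place of code of your own. Each camera call takes 0.05 s, during which the arm holds its last target. There are 200 camera calls.

## Working session

There is one attempt and no reset: what is moved stays moved. The work goes in short steps, Python scripts to look and compute and a tool call to move; the robot and the scene stay as the last step left them, time stands still between calls to the robot, and variables do not carry over. Pictures are saved under pics/ and viewed, at most 14 in all, crops included, and the job is handed in when it is done.

Besides the shell and the picture viewer there is one more tool, called after "Request:" as name([rows], argument=value, ...), one row to a line, values as JSON. arm_command: Moves the arm, as the interface text tells. Scaled input: -1 to 1 covers 0.2 m each way for a shift and 2 rad each way for a turn. Its arguments: {"type":"object","properties":{"plan":{"type":"array","items":{"type":"array","items":{"type":"array","items":{"type":"number","minimum":-1,"maximum":1}}}},"newtons":{"type":"number"}},"required":["plan"]}

```bash
ls; mkdir -p pics
python3 - <<'E'
from rig import observe, optics, ctrl
import cv2,numpy as np
print(observe())
for n in("top","side"):
    p,d=optics.camera(n); cv2.imwrite(f"pics/{n}0.png",p[:,:,::-1]); np.save(f"pics/{n}0.npy",d)
    c=optics.get_calibration(n); print(n,c)
print(optics.get_calibration("wrist"))
E
```

```text
pics
{'time_s': 0.0, 'joint_positions': array([-7.59047067e+01,  2.78995972e+00,  5.59209586e+00,  9.29342551e+01,
        1.48466476e-03,  8.26777206e+01]), 'joint_velocities': array([-0.05275491, -0.05747861,  0.00298889, -0.13297848, -0.08968842,
        0.02907146]), 'effort': array([-8.21276785e-05, -3.38784850e+01,  3.20012391e+01,  2.03152554e-02,
       -1.14727259e-04,  3.66979791e-06]), 'tool_pos': array([ 0.19156614, -0.48818682,  0.24714798]), 'eef_rot': array([-1.79869148e+02, -1.83111345e-02,  2.14175501e+01]), 'wrist_force': array([-0.15692787, -0.67498459, -0.41858449]), 'wrist_torque': array([-0.0083132 , -0.02289704, -0.00819246]), 'grasp_force': 0.0, 'width': 0.9985894469946962}
top {'fx': 436.80575545039045, 'fy': 436.80575545039045, 'cx': 319.60271294428134, 'cy': 249.92132627117735, 'R': array([[-0.00657209, -0.99950023, -0.03092089],
       [-0.98895231,  0.01107574, -0.14781969],
       [ 0.14808828,  0.02960781, -0.98853085]]), 't': array([0.10537705, 0.40240093, 0.99067419])}
side {'fx': 448.75652365372184, 'fy': 448.75652365372184, 'cx': 320.5903889797201, 'cy': 249.6879601361631, 'R': array([[-0.68026564, -0.7326107 ,  0.02280858],
       [-0.44547281,  0.38853178, -0.80659595],
       [ 0.58205896, -0.55886011, -0.59066296]]), 't': array([0.33492927, 0.20583771, 0.86562353])}
{'fx': 406.62491390618476, 'fy': 406.62491390618476, 'cx': 321.0341450219584, 'cy': 239.1216857401245, 'T_tool_cam': array([[-9.68170582e-04, -9.56541107e-01, -2.91595908e-01,
         7.40632006e-02],
       [ 9.99999528e-01, -9.03108024e-04, -3.57721674e-04,
        -1.63638963e-04],
       [ 7.88328815e-05, -2.91596117e-01,  9.56541530e-01,
        -1.25009308e-01],
       [ 0.00000000e+00,  0.00000000e+00,  0.00000000e+00,
         1.00000000e+00]])}
```

View pics/top0.png

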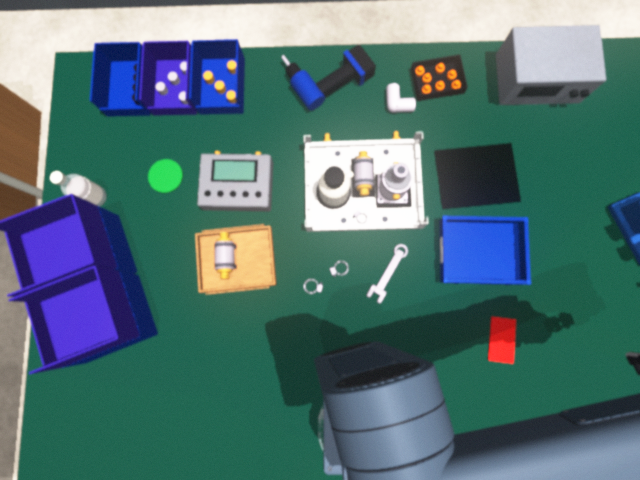

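View pics/side0.png

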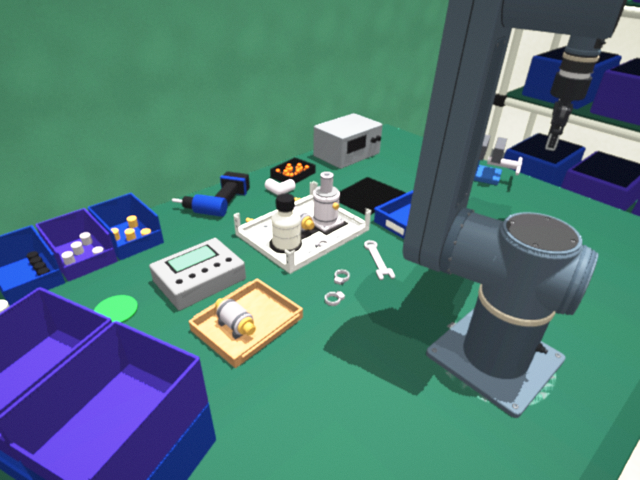

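The top view shows the tank at (333,182) and the cartridge at (396,183), with the old strainer between them at (364,173). The new strainer is in the carton at (224,256), the mat is at (477,175) and the tote at (484,250).

Things that could be mistaken for these:
- **Tank:** the white bottle at (78,188).
- **Round pad:** the green disc at (165,176).
- **Oblong pad:** the red plate at (502,340).
- **Tote:** the bin set at (165,75), the divided crate at (80,290) and the bin at (625,220).
- **Mat:** the black tray at (440,77).

I choose the items in the grey tray by the description.

```bash
cat > h.py <<'E'
import numpy as np, cv2
from rig import observe, optics, ctrl
from scipy.spatial.transform import Rotation as Ro
def pose():
    s=observe(); T=np.eye(4); T[:3,:3]=Ro.from_euler('xyz',s['eef_rot'],degrees=True).as_matrix(); T[:3,3]=s['tool_pos']; return T,s
def ext(name,T=None):
    c=optics.get_calibration(name); K=np.array([[c['fx'],0,c['cx']],[0,c['fy'],c['cy']],[0,0,1]])
    if name=='wrist': M=T@c['T_tool_cam']
    else:
        M=np.eye(4); M[:3,:3]=c['R'].T; M[:3,3]=-c['R'].T@c['t']
    return K,M
def cloud(d,K,M):
    v,u=np.mgrid[:480,:640]; P=np.stack([(u-K[0,2])/K[0,0]*d,(v-K[1,2])/K[1,1]*d,d],-1)
    return P@M[:3,:3].T+M[:3,3]
def ray(u,v,z,K,M):
    r=M[:3,:3]@np.array([(u-K[0,2])/K[0,0],(v-K[1,2])/K[1,1],1]); return M[:3,3]+r*(z-M[2,3])/r[2]
def snap(name,fn=None):
    T,s=pose(); p,d=optics.camera(name); K,M=ext(name,T)
    if fn: cv2.imwrite(fn,p[:,:,::-1])
    return p,d,K,M,cloud(d,K,M)
E
python3 - <<'E'
from h import *
K,M=ext('top'); d=np.load('pics/top0.npy'); W=cloud(d,K,M); p=cv2.imread('pics/top0.png')
hsv=cv2.cvtColor(p,cv2.COLOR_BGR2HSV)
def box(u0,v0,u1,v1):
    m=np.zeros((480,640),bool); m[v0:v1,u0:u1]=1; return m&(d>0)
def info(n,m):
    P=W[m]; r=cv2.minAreaRect(P[:,:2].astype(np.float32)*1000); print(n,len(P),P.mean(0).round(4),'rect',np.round(r[0],1),np.round(r[1],1),round(r[2],1))
info('table',box(270,320,300,330))
info('captop',box(310,160,348,215)&(W[...,2]>.128))
info('tankshoulder',box(310,160,352,215)&(W[...,2]>.07)&(W[...,2]<.12))
info('cartneck',box(380,150,415,210)&(W[...,2]>.14))
info('cartbody',box(375,150,418,210)&(W[...,2]>.08)&(W[...,2]<.125))
info('old',box(352,140,378,205)&(W[...,2]>.03)&(W[...,2]<.07))
info('new',box(205,225,245,285)&(W[...,2]>.032)&(W[...,2]<.07))
info('mat',box(425,135,530,215)&(p.max(2)<40))
info('tote rim',box(430,205,540,295)&(W[...,2]>.03)&(W[...,2]<.06))
info('carton',box(180,215,290,305)&(hsv[...,0]<25)&(hsv[...,1]>80)&(W[...,2]<.04)&(W[...,2]>.015))
info('tray',box(290,120,440,240)&(W[...,2]>.012)&(W[...,2]<.065))
cv2.imwrite('pics/crop0.png',cv2.resize(p[120:300,180:440],None,fx=3,fy=3,interpolation=cv2.INTER_CUBIC))
E
```

```text
table 297 [0.2311 0.1868 0.    ] rect [231. 187.] [69.3 21.1] 89.7
captop 340 [0.5495 0.067  0.138 ] rect [550.2  67. ] [43.7 44. ] 60.9
tankshoulder 480 [0.5381 0.0653 0.0881] rect [546.4  65.2] [62.8 76.1] 0.3
cartneck 199 [ 0.555  -0.0737  0.1502] rect [555.9 -74.1] [31.3 32.1] 60.9
cartbody 563 [ 0.5454 -0.0695  0.101 ] rect [554.7 -72.8] [67.8 67.2] 42.8
old 718 [ 0.5835 -0.0024  0.0511] rect [587.6  -2.9] [108.5  45.2] 1.2
new 745 [0.3929 0.3239 0.0466] rect [394.5 326.5] [107.5  46. ] 3.2
mat 1844 [ 0.6064 -0.3251  0.0033] rect [ 590.1 -309.4] [143.4 134.4] 4.7
tote rim 1188 [ 0.4002 -0.283   0.0418] rect [ 400.5 -278.8] [196.6 154.6] 88.2
carton 998 [0.389  0.3091 0.0249] rect [387.6 303.7] [152.2 180.7] 5.5
tray 3171 [ 0.5681 -0.0079  0.0296] rect [578.1  -3.9] [243.4 280.8] 0.7
```

View pics/crop0.png

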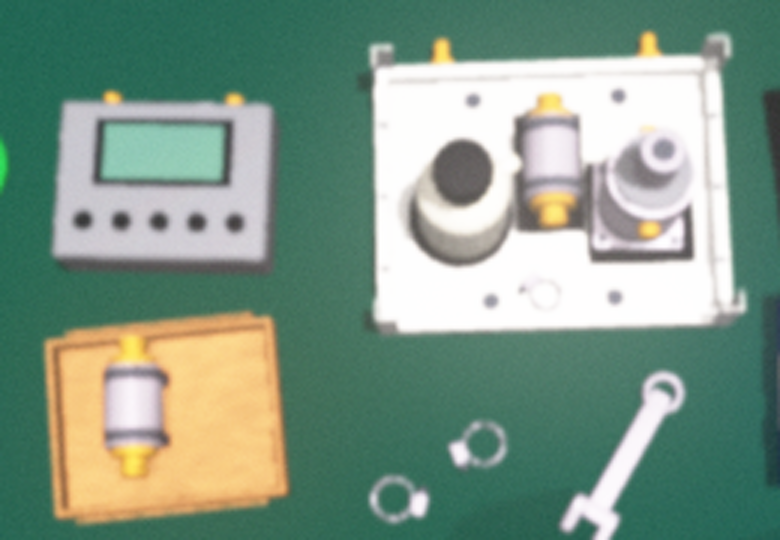

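The crop confirms the choice: tank cap at (463,172), old strainer at (551,160), cartridge neck at (662,150) and new strainer at (134,405), all matching the description. I'll start moving towards the cartridge, turning as I go.

Request:
arm_command([
  [[0.2,-0.1,0,-0.0625,0.4],[0.4,-0.2,0,-0.125,0.4],[0.5,-0.26,0,-0.1875,0.4],[0.6,-0.31,0,-0.25,0.4],[0.7,-0.36,0,-0.3125,0.4],[0.8,-0.42,0,-0.375,0.4],[0.9,-0.47,0,-0.4375,0.4],[1,-0.52,0,-0.5,0.4]],
], newtons=40)

```text
time_s: 0.77
tool_pos: [0.3403, -0.3177, 0.2477]
eef_rot: [-180.0, -0.0, 79.1]
wrist_force: [0.9, -0.2, -0.0]
width: 0.699
grasp_force: 0.0
```

```bash
cat >> h.py <<'E'
def go(x,y,z,yaw):
    T,s=pose(); a=np.array([x,y,z])-T[:3,3]; v=T[:3,:3].T@a/.2
    dy=(yaw-s['eef_rot'][2]+180)%360-180
    print('now',s['tool_pos'].round(4),s['eef_rot'].round(2),'w',round(s['width'],3),'t',round(s['time_s'],1),'j6',s['joint_positions'][5].round(1),'F',s['wrist_force'].round(1),'grip',round(s['grasp_force'],1)); print('MOVE',v.round(3),'turn',round(-np.radians(dy)/2,3))
E
python3 - <<'E'
from h import *
K,M=ext('top')
c=[ray(u,v,.004,K,M)[:2] for u,v in((434,150),(514,143),(521,202),(442,208))]; print('mat',np.round(c,3),np.mean(c,0).round(4))
d=np.load('pics/top0.npy'); W=cloud(d,K,M); p=cv2.imread('pics/top0.png')
m=np.zeros((480,640),bool); m[138:212,430:526]=1; m&=(p.max(2)<40)&(W[...,2]<.02)
n,l,st,ce=cv2.connectedComponentsWithStats(m.astype(np.uint8)); i=1+st[1:,4].argmax(); print(st[i]); print(cv2.minAreaRect(W[l==i][:,:2].astype(np.float32)*1000))
go(.5555,-.0737,.248,180.7)
E
```

```text
mat [[ 0.654 -0.181]
 [ 0.668 -0.378]
 [ 0.519 -0.383]
 [ 0.507 -0.194]] [ 0.5867 -0.2841]
[ 462  144   57   57 1791]
((589.9055786132812, -315.07232666015625), (145.79827880859375, 122.65313720703125), 6.752574920654297)
now [ 0.3403 -0.3177  0.2477] [-1.7996e+02 -4.0000e-02  7.9070e+01] w 0.699 t 0.8 j6 49.6 F [ 0.9 -0.2 -0. ] grip 0.0
MOVE [ 1.402e+00  8.250e-01 -1.000e-03] turn -0.887
```

Request:
arm_command([
  [[0.12,0.07,0,-0.0625,0.4],[0.24,0.14,0,-0.125,0.4],[0.36,0.21,0,-0.1875,0.4],[0.48,0.28,0,-0.25,0.4],[0.6,0.35,0,-0.3125,0.4],[0.72,0.42,0,-0.375,0.4],[0.84,0.49,0,-0.4375,0.4],[0.96,0.56,0,-0.5,0.4]],
])

```text
time_s: 1.43
tool_pos: [0.4878, -0.1512, 0.2477]
eef_rot: [-180.0, -0.1, 136.4]
wrist_force: [0.7, -0.8, 0.3]
width: 0.701
grasp_force: 0.0
```

```bash
python3 -c "
from h import *
go(.5555,-.0737,.248,180.7)"
```

```text
now [ 0.4878 -0.1512  0.2477] [-1.7998e+02 -6.0000e-02  1.3637e+02] w 0.701 t 1.4 j6 18.9 F [ 0.7 -0.8  0.3] grip 0.0
MOVE [ 0.022  0.514 -0.002] turn -0.387
```

Request:
arm_command([
  [[0,0.07,0,-0.0625,0.4],[0,0.14,0,-0.125,0.4],[0,0.21,0,-0.1875,0.4],[0.01,0.3,0,-0.25,0.4],[0.02,0.4,0,-0.3125,0.4],[0.02,0.51,0,-0.387,0.4],[0.02,0.514,0,-0.387,0.4],[0.022,0.514,0,-0.387,0.4]],
])

```text
time_s: 2.1
tool_pos: [0.5556, -0.0748, 0.2473]
eef_rot: [180.0, -0.1, -179.6]
wrist_force: [-0.2, 0.1, 0.1]
width: 0.7
grasp_force: 0.0
```

```bash
python3 -c "
from h import *
go(.5555,-.0737,.128,180.7)
p,d,K,M,W=snap('wrist','pics/w1.png')
m=(d>0)&(abs(W[...,0]-.5555)<.04)&(abs(W[...,1]+.0737)<.04)&(W[...,2]>.14)
P=W[m];print(P.mean(0),cv2.minAreaRect(P[:,:2].astype(np.float32)*1000))"
```

```text
now [ 0.5556 -0.0748  0.2473] [ 1.7999e+02 -1.1000e-01 -1.7958e+02] w 0.7 t 2.1 j6 -14.9 F [-0.2  0.1  0.1] grip 0.0
MOVE [-0.001  0.005  0.597] turn -0.002
[ 0.54417507 -0.07423134  0.28359514] ((553.4573364257812, -73.69564819335938), (37.539146423339844, 79.99697875976562), 0.06197960302233696)
```

Request:
arm_command([
  [[0,0,0.15,0,0.4],[0,0,0.3,0,0.4],[0,0,0.42,0,0.4],[0,0,0.5,0,0.4],[0,0,0.56,0,0.4],[0,0,0.597,0,0.4],[0,0,0.597,0,0.0],[0,0,0.597,0,-1]],
], newtons=40)

```text
time_s: 2.82
tool_pos: [0.5556, -0.0759, 0.1295]
eef_rot: [-180.0, 0.0, -179.7]
wrist_force: [0.1, 0.1, 0.1]
width: 0.426
grasp_force: 0.0
```

Request:
arm_command([
  [[0,0,0,0,-1],[0,0,0,0,-1],[0,0,0,0,-1],[0,0,0,0,-1],[0,0,0,0,-1],[0,0,-0.01,0,-1],[0,0,-0.02,0,-1],[0,0,-0.03,0,-1]],
])

```text
time_s: 3.48
tool_pos: [0.5548, -0.0752, 0.134]
eef_rot: [180.0, -0.1, -179.6]
wrist_force: [-0.5, -0.1, -3.3]
width: 0.367
grasp_force: 39.9
```

```bash
python3 -c "
from h import *
go(.5905,-.331,.24,180.7)"
```

```text
now [ 0.5548 -0.0752  0.134 ] [ 1.7995e+02 -1.3000e-01 -1.7963e+02] w 0.367 t 3.5 j6 -15.0 F [-0.5 -0.1 -3.3] grip 39.9
MOVE [-0.169 -1.28  -0.532] turn -0.003
```

Request:
arm_command([
  [[0,0,-0.05,0,-1],[0,0,-0.12,0,-1],[0,0,-0.2,0,-1],[0,0,-0.28,0,-1],[0,0,-0.36,0,-1],[0,0,-0.42,0,-1],[0,0,-0.45,0,-1],[0,0,-0.46,0,-1]],
])

```text
time_s: 4.15
tool_pos: [0.5563, -0.0757, 0.2287]
eef_rot: [-180.0, 0.2, -179.6]
wrist_force: [0.2, 0.6, -4.3]
width: 0.367
grasp_force: 40.0
```

Request:
arm_command([
  [[0,-0.06,0,0,-1],[-0.02,-0.17,0,0,-1],[-0.04,-0.3,0,0,-1],[-0.06,-0.43,0,0,-1],[-0.08,-0.56,0,0,-1],[-0.1,-0.68,0,0,-1],[-0.12,-0.76,0,0,-1],[-0.13,-0.8,0,0,-1]],
])

```text
time_s: 4.82
tool_pos: [0.5818, -0.2385, 0.2246]
eef_rot: [-180.0, -0.2, -179.8]
wrist_force: [-0.4, -0.7, -3.9]
width: 0.358
grasp_force: 40.3
```

Request:
arm_command([
  [[0,-0.05,0,0,-1],[-0.01,-0.14,0,0,-1],[-0.02,-0.24,0,0,-1],[-0.03,-0.34,0,0,-1],[-0.04,-0.42,0,0,-1],[-0.04,-0.46,0,0,-1],[-0.04,-0.48,0,0,-1],[-0.04,-0.48,0,0,-1]],
])

```text
time_s: 5.48
tool_pos: [0.5908, -0.3315, 0.2263]
eef_rot: [179.9, -0.1, -179.7]
wrist_force: [1.0, 0.3, -3.2]
width: 0.364
grasp_force: 40.5
```

```bash
python3 -c "
from h import *
snap('side','pics/s1.png')
go(.5905,-.331,.124,180.7)"
```

```text
now [ 0.5909 -0.3307  0.2266] [ 1.7993e+02 -4.0000e-02 -1.7963e+02] w 0.361 t 5.5 j6 -35.3 F [ 0.7  1.1 -3.1] grip 40.5
MOVE [ 0.002 -0.002  0.513] turn -0.003
```

View pics/s1.png

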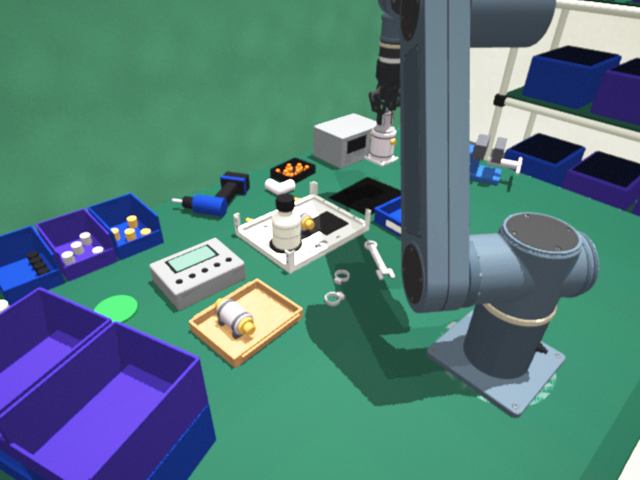

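The side view shows the cartridge hanging upright from the gripper at (383,143), above the mat. I'll lower it gently.

Request:
arm_command([
  [[0,0,0.06,0,-1],[0,0,0.15,0,-1],[0,0,0.25,0,-1],[0,0,0.34,0,-1],[0,0,0.41,0,-1],[0,0,0.46,0,-1],[0,0,0.485,0,-1],[0,0,0.495,0,-1]],
])

```text
time_s: 6.2
tool_pos: [0.5908, -0.3301, 0.127]
eef_rot: [179.9, -0.1, -179.6]
wrist_force: [-0.1, 0.7, -3.8]
width: 0.36
grasp_force: 40.5
```

Request:
arm_command([
  [[0,0,0.003,0,-1],[0,0,0.006,0,-1],[0,0,0.009,0,-1],[0,0,0.012,0,-1],[0,0,0.012,0,-1]],
])

```text
time_s: 6.62
tool_pos: [0.5914, -0.3316, 0.1262]
eef_rot: [-180.0, 0.1, -179.7]
wrist_force: [-0.1, 0.4, -3.8]
width: 0.362
grasp_force: 40.5
```

Request:
arm_command([
  [[0,0,0.004,0,-1],[0,0,0.007,0,-1],[0,0,0.01,0,-1],[0,0,0.01,0,-1]],
])

```text
time_s: 6.95
tool_pos: [0.5914, -0.3316, 0.1252]
eef_rot: [-179.9, 0.1, -179.6]
wrist_force: [-2.0, 0.4, 2.8]
width: 0.364
grasp_force: 41.2
```

Request:
arm_command([
  [[0,0,0,0,-0.1],[0,0,0,0,0.1],[0,0,0,0,0.4],[0,0,0,0,0.4],[0,0,-0.1,0,0.4],[0,0,-0.25,0,0.4],[0,0,-0.4,0,0.4],[0,0,-0.6,0,0.4]],
])

```text
time_s: 7.62
tool_pos: [0.5901, -0.3305, 0.2415]
eef_rot: [179.8, -0.3, -179.6]
wrist_force: [0.7, -1.3, -0.1]
width: 0.701
grasp_force: 0.0
```

Request:
arm_command([
  [[0.02,0.2,0,0,0.4],[0.04,0.4,0,0,0.4],[0.06,0.6,0,0,0.4],[0.08,0.8,0,0,0.4],[0.1,1,0,0,0.4],[0.1,1,0,0,0.4]],
])

```text
time_s: 8.12
tool_pos: [0.569, -0.1243, 0.2442]
eef_rot: [179.8, -0.0, -179.2]
wrist_force: [0.3, -0.6, 1.0]
width: 0.705
grasp_force: 0.0
```

Request:
arm_command([
  [[0.02,0.2,0,0,0.4],[0.04,0.4,0,0,0.4],[0.06,0.6,0,0,0.4],[0.08,0.8,0,0,0.4],[0.1,0.98,0,0,0.4],[0.1,0.98,0,0,0.4]],
])

```text
time_s: 8.62
tool_pos: [0.5476, 0.0705, 0.2438]
eef_rot: [179.8, 0.0, -179.2]
wrist_force: [-0.4, -0.7, 0.4]
width: 0.703
grasp_force: 0.0
```

```bash
python3 -c "
from h import *
go(.550,.067,.122,180.7)"
```

```text
now [0.5476 0.0705 0.2438] [ 179.79    0.   -179.22] w 0.703 t 8.6 j6 -0.5 F [-0.4 -0.7  0.4] grip 0.0
MOVE [-0.012 -0.02   0.609] turn 0.001
```

Request:
arm_command([
  [[-0.012,-0.015,0.1,0,0.5],[-0.012,-0.015,0.25,0,0.5],[-0.012,-0.015,0.38,0,0.5],[-0.012,-0.015,0.48,0,0.5],[-0.012,-0.015,0.56,0,0.5],[-0.012,-0.015,0.605,0,0.5],[-0.012,-0.015,0.605,0,0.5],[-0.012,-0.015,0.605,0,-1]],
])

```text
time_s: 9.28
tool_pos: [0.5511, 0.0611, 0.1225]
eef_rot: [-180.0, -0.0, -179.7]
wrist_force: [-0.3, -0.0, 0.0]
width: 0.627
grasp_force: 0.0
```

Request:
arm_command([
  [[0,0,0,0,-1],[0,0,0,0,-1],[0,0,0,0,-1],[0,0,0,0,-1],[0,0,0,0,-1]],
])

```text
time_s: 9.7
tool_pos: [0.5521, 0.0615, 0.1239]
eef_rot: [-180.0, 0.2, -179.6]
wrist_force: [0.5, 1.3, 3.0]
width: 0.505
grasp_force: 42.8
```

Request:
arm_command([
  [[0,0,-0.03,0,-1],[0,0,-0.08,0,-1],[0,0,-0.16,0,-1],[0,0,-0.25,0,-1],[0,0,-0.35,0,-1],[0,0,-0.43,0,-1],[0,0,-0.48,0,-1],[0,0,-0.5,0,-1]],
])

```text
time_s: 10.37
tool_pos: [0.5519, 0.0614, 0.2248]
eef_rot: [-180.0, 0.2, -179.7]
wrist_force: [0.8, 0.1, -3.9]
width: 0.505
grasp_force: 42.4
```

```bash
python3 -c "
from h import *
go(.5835,-.237,.224,180.7)"
```

```text
now [0.5519 0.0614 0.2248] [-1.7999e+02  1.7000e-01 -1.7965e+02] w 0.505 t 10.4 j6 -0.9 F [ 0.8  0.1 -3.9] grip 42.4
MOVE [-0.149 -1.493  0.005] turn -0.003
```

Request:
arm_command([
  [[0,-0.05,0,0,-1],[-0.01,-0.15,0,0,-1],[-0.03,-0.3,0,0,-1],[-0.05,-0.46,0,0,-1],[-0.06,-0.62,0,0,-1],[-0.08,-0.78,0,0,-1],[-0.1,-0.92,0,0,-1],[-0.1,-1,0,0,-1]],
])

```text
time_s: 11.03
tool_pos: [0.5715, -0.1425, 0.22]
eef_rot: [-179.9, -0.2, -179.8]
wrist_force: [0.1, 1.1, -3.1]
width: 0.501
grasp_force: 42.3
```

Request:
arm_command([
  [[-0.01,-0.08,0,0,-1],[-0.02,-0.18,0,0,-1],[-0.03,-0.28,0,0,-1],[-0.04,-0.38,0,0,-1],[-0.05,-0.45,0,0,-1],[-0.05,-0.48,0,0,-1],[-0.05,-0.49,0,0,-1],[-0.05,-0.49,0,0,-1]],
])

```text
time_s: 11.7
tool_pos: [0.5827, -0.2362, 0.2219]
eef_rot: [179.9, -0.1, -179.7]
wrist_force: [0.2, 0.9, -3.8]
width: 0.504
grasp_force: 42.3
```

Request:
arm_command([
  [[0,0,0.06,0,-1],[0,0,0.15,0,-1],[0,0,0.25,0,-1],[0,0,0.34,0,-1],[0,0,0.42,0,-1],[0,0,0.47,0,-1],[0,0,0.495,0,-1],[0,0,0.5,0,-1]],
])

```text
time_s: 12.37
tool_pos: [0.5824, -0.2352, 0.1214]
eef_rot: [179.9, -0.1, -179.6]
wrist_force: [-0.2, 0.1, -3.3]
width: 0.502
grasp_force: 42.4
```

Request:
arm_command([
  [[0,0,0.004,0,-1],[0,0,0.008,0,-1],[0,0,0.012,0,-1],[0,0,0.015,0,-1],[0,0,0.015,0,-1]],
])

```text
time_s: 12.78
tool_pos: [0.5833, -0.2366, 0.1202]
eef_rot: [-180.0, 0.1, -179.7]
wrist_force: [0.2, -0.4, -4.1]
width: 0.504
grasp_force: 42.4
```

Request:
arm_command([
  [[0,0,0.004,0,-1],[0,0,0.008,0,-1],[0,0,0.01,0,-1],[0,0,0.01,0,-1]],
])

```text
time_s: 13.12
tool_pos: [0.5835, -0.2365, 0.1189]
eef_rot: [-180.0, 0.1, -179.6]
wrist_force: [-1.8, 0.5, 2.5]
width: 0.505
grasp_force: 42.8
```

Contact, so I'll release, rise and go over the old strainer while measuring the pads.

Request:
arm_command([
  [[0,0,0,0,0.1],[0,0,0,0,0.2],[0,0,0,0,0.4],[0,0,0,0,0.4],[0,0,-0.1,0,0.4],[0,0,-0.25,0,0.4],[0,0,-0.4,0,0.4],[0,0,-0.6,0,0.4]],
])

```text
time_s: 13.78
tool_pos: [0.5817, -0.2358, 0.2358]
eef_rot: [179.9, -0.3, -179.7]
wrist_force: [-0.1, -0.7, -0.1]
width: 0.698
grasp_force: 0.0
```

Request:
arm_command([
  [[0,0.15,0,0,0.4],[-0.01,0.35,0,0,0.4],[-0.01,0.55,0,0,0.4],[-0.02,0.75,0,0,0.4],[-0.02,0.9,0,0,0.4],[-0.02,0.98,0,0,0.4],[-0.02,1,0,0,0.4],[-0.02,1,0,0,0.4]],
])

```text
time_s: 14.45
tool_pos: [0.5858, -0.0354, 0.2376]
eef_rot: [-180.0, 0.0, -179.5]
wrist_force: [-0.2, 0.7, 0.7]
width: 0.704
grasp_force: 0.0
```

```bash
python3 -c "
from h import *
p,d,K,M,W=snap('top','pics/t2.png')
np.save('pics/t2.npy',d)
cv2.imwrite('pics/t2c.png',cv2.resize(p[110:310,180:540,::-1],None,fx=2,fy=2,interpolation=cv2.INTER_CUBIC))
q=snap('wrist','pics/w2.png')
go(.5876,-.003,.034,180.7)"
```

```text
now [ 0.5858 -0.0373  0.2375] [-1.7995e+02  1.0000e-02 -1.7968e+02] w 0.701 t 14.6 j6 -10.5 F [ 0.7 -0.1  0.2] grip 0.0
MOVE [-0.01   0.173  1.017] turn -0.003
```

View pics/t2c.png

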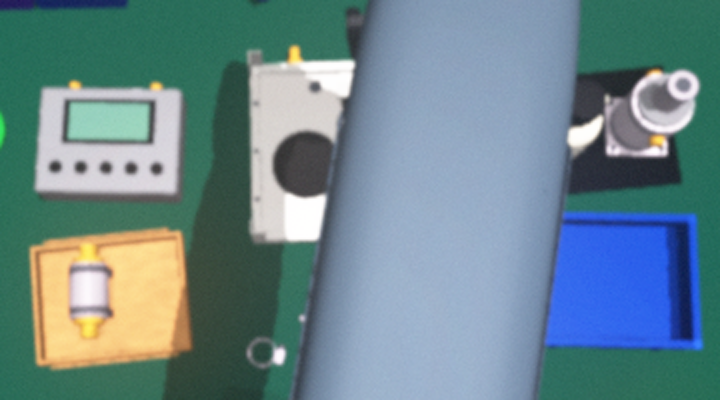

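View pics/w2.png

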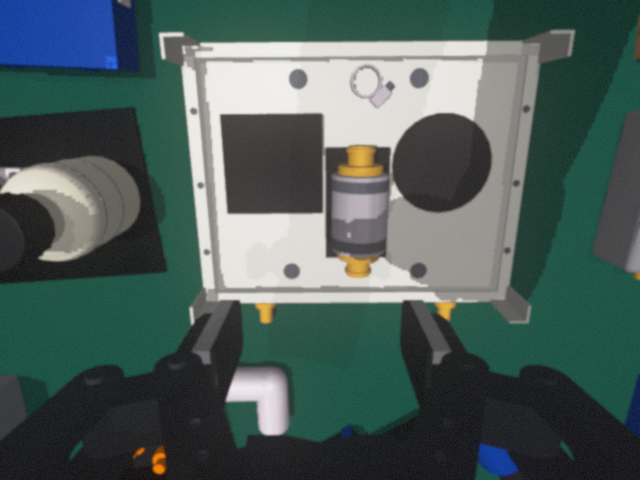

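The wrist view shows the tray empty except for the old strainer at (359,212). The square pad is at (272,163), the round pad at (442,163), and the oblong pad is under the strainer. The tank stands on the mat at left. Now I'll measure the pads.

```bash
cat > pads.py <<'E'
from h import *
def pads(tag):
    p,d,K,M,W=snap('wrist',f'pics/{tag}.png')
    g=p.max(2); dark=(g<75)&(abs(W[...,2]-.009)<.006)&(d>0)&(np.linalg.norm(W[...,:2]-[.575,0],axis=2)<.14)
    dark=cv2.morphologyEx(dark.astype(np.uint8),cv2.MORPH_OPEN,np.ones((5,5)))
    n,l,st,ce=cv2.connectedComponentsWithStats(dark)
    for i in range(1,n):
        if st[i,4]<1000: continue
        v,u=np.nonzero(l==i); B=np.array([ray(a,b,.009,K,M)[:2] for a,b in zip(u,v)],np.float32)*1000
        r=cv2.minAreaRect(B); c=cv2.minEnclosingCircle(B)
        print(st[i],'rect',np.round(r[0],1),np.round(r[1],1),round(r[2],1),'circ',np.round(c[0],1),round(c[1],1),'mean',B.mean(0).round(1),'z',W[l==i][:,2].mean().round(4))
    m=(d>0)&(W[...,2]>.03)&(W[...,2]<.075)&(abs(W[...,0]-.587)<.075)&(abs(W[...,1]+.003)<.04)
    if m.sum(): print('strainer',cv2.minAreaRect(W[m][:,:2].astype(np.float32)*1000),W[m].max(0))
    m=(d>0)&(W[...,2]>.015)&(W[...,2]<.026)&(np.linalg.norm(W[...,:2]-[.575,0],axis=2)<.2)
    print('lip',cv2.minAreaRect(W[m][:,:2].astype(np.float32)*1000))
E
python3 -c "
from pads import *
pads('w3')
go(.5876,-.003,.034,180.7)"
```

```text
[ 394  115   98   97 7333] rect [551.4  66.6] [81.7 83.1] 0.3 circ [551.1  66.6] 41.9 mean [549.8  66.7] z 0.0085
[ 225  116   97   96 8428] rect [552.4 -78.7] [80.9 81.9] 0.3 circ [552.9 -78.3] 57.0 mean [553.9 -77.4] z 0.0085
strainer ((587.8004760742188, -5.272005081176758), (108.22693634033203, 46.28290557861328), 0.4331206679344177) [0.64195333 0.01801819 0.0605489 ]
lip ((609.1931762695312, -31.7786865234375), (303.9703369140625, 335.3011779785156), 0.7181411981582642)
now [ 0.5858 -0.0377  0.2374] [-179.96   -0.   -179.73] w 0.703 t 14.6 j6 -10.5 F [-0.3 -0.2  0.8] grip 0.0
MOVE [-0.01   0.174  1.017] turn -0.004
```

Request:
arm_command([
  [[0,0.06,0.02,0,0.5],[-0.005,0.12,0.08,0,0.5],[-0.01,0.168,0.18,0,0.5],[-0.01,0.168,0.3,0,0.5],[-0.01,0.168,0.42,0,0.5],[-0.01,0.168,0.52,0,0.5],[-0.01,0.168,0.58,0,0.5],[-0.01,0.168,0.6,0,0.5]],
])

```text
time_s: 15.27
tool_pos: [0.5851, -0.002, 0.1134]
eef_rot: [179.9, -0.4, -179.6]
wrist_force: [-0.9, -0.2, -0.5]
width: 0.751
grasp_force: 0.0
```

```bash
python3 -c "
from h import *
go(.5876,-.004,.034,180.7)"
```

```text
now [ 0.5851 -0.002   0.1134] [ 179.94   -0.37 -179.64] w 0.751 t 15.3 j6 -7.1 F [-0.9 -0.2 -0.5] grip 0.0
MOVE [-0.015 -0.01   0.397] turn -0.003
```

Request:
arm_command([
  [[0,0,0.05,0,0.5],[0,0,0.13,0,0.5],[0,0,0.21,0,0.5],[0,0,0.29,0,0.5],[0,0,0.35,0,0.5],[0,0,0.39,0,0.5],[0,0,0.41,0,0.5],[0,0,0.41,0,0.5]],
])

```text
time_s: 15.93
tool_pos: [0.5872, -0.0027, 0.0349]
eef_rot: [180.0, -0.1, -179.7]
wrist_force: [0.0, 0.0, -0.8]
width: 0.751
grasp_force: 0.0
```

Request:
arm_command([
  [[0,0,0,0,0.2],[0,0,0,0,-1],[0,0,0,0,-1],[0,0,0,0,-1],[0,0,0,0,-1],[0,0,0,0,-1]],
])

```text
time_s: 16.43
tool_pos: [0.5887, -0.0031, 0.037]
eef_rot: [-180.0, 0.2, -179.7]
wrist_force: [-0.7, -1.7, 5.9]
width: 0.523
grasp_force: 41.9
```

```bash
python3 -c "
from h import *
go(.4005,-.2788,.15,180.7)"
```

```text
now [ 0.5887 -0.0031  0.037 ] [-1.7995e+02  1.6000e-01 -1.7965e+02] w 0.523 t 16.4 j6 -7.2 F [-0.7 -1.7  5.9] grip 41.9
MOVE [ 0.948 -1.373 -0.566] turn -0.003
```

Request:
arm_command([
  [[0,0,-0.03,0,-1],[0,0,-0.08,0,-1],[0,0,-0.16,0,-1],[0,0,-0.25,0,-1],[0,0,-0.35,0,-1],[0,0,-0.45,0,-1],[0,0,-0.54,0,-1],[0,0,-0.57,0,-1]],
])

```text
time_s: 17.1
tool_pos: [0.5886, -0.0025, 0.1526]
eef_rot: [180.0, 0.2, -179.6]
wrist_force: [1.0, -0.1, -1.6]
width: 0.524
grasp_force: 41.5
```

Request:
arm_command([
  [[0.04,-0.06,0,0,-1],[0.13,-0.19,0,0,-1],[0.23,-0.34,0,0,-1],[0.33,-0.48,0,0,-1],[0.43,-0.63,0,0,-1],[0.52,-0.76,0,0,-1],[0.58,-0.84,0,0,-1],[0.6,-0.87,0,0,-1]],
])

```text
time_s: 17.77
tool_pos: [0.4651, -0.1794, 0.1476]
eef_rot: [180.0, -0.3, -179.9]
wrist_force: [1.2, 0.6, -3.4]
width: 0.525
grasp_force: 41.6
```

Request:
arm_command([
  [[0.03,-0.04,0,0,-1],[0.1,-0.14,0,0,-1],[0.18,-0.26,0,0,-1],[0.25,-0.37,0,0,-1],[0.32,-0.46,0,0,-1],[0.35,-0.5,0,0,-1],[0.35,-0.5,0,0,-1],[0.35,-0.5,0,0,-1]],
])

```text
time_s: 18.43
tool_pos: [0.3992, -0.2773, 0.149]
eef_rot: [179.9, 0.0, -179.7]
wrist_force: [-0.2, -0.4, -3.1]
width: 0.527
grasp_force: 41.7
```

```bash
python3 -c "
from h import *
go(.4005,-.2788,.032,180.7)"
```

```text
now [ 0.3992 -0.2773  0.149 ] [ 179.9     0.   -179.66] w 0.527 t 18.4 j6 -43.1 F [-0.2 -0.4 -3.1] grip 41.7
MOVE [-0.006 -0.009  0.585] turn -0.003
```

Request:
arm_command([
  [[0,0,0.06,0,-1],[-0.005,0,0.15,0,-1],[-0.005,0,0.26,0,-1],[-0.005,0,0.37,0,-1],[-0.005,0,0.46,0,-1],[-0.005,0,0.52,0,-1],[-0.005,0,0.555,0,-1],[-0.005,0,0.565,0,-1]],
])

```text
time_s: 19.1
tool_pos: [0.3996, -0.2763, 0.0346]
eef_rot: [179.9, -0.1, -179.6]
wrist_force: [-0.0, 0.3, -3.2]
width: 0.525
grasp_force: 41.8
```

Request:
arm_command([
  [[0,0,0.004,0,-1],[0,0,0.008,0,-1],[0,0,0.012,0,-1],[0,0,0.012,0,-1]],
])

```text
time_s: 19.43
tool_pos: [0.4009, -0.2786, 0.0352]
eef_rot: [-179.9, 0.1, -179.6]
wrist_force: [-1.2, -0.2, -2.9]
width: 0.526
grasp_force: 41.8
```

Request:
arm_command([
  [[0,0,0.004,0,-1],[0,0,0.008,0,-1],[0,0,0.008,0,-1]],
])

```text
time_s: 19.68
tool_pos: [0.4002, -0.278, 0.0326]
eef_rot: [-180.0, 0.0, -179.7]
wrist_force: [0.2, -0.4, -3.0]
width: 0.522
grasp_force: 41.8
```

Request:
arm_command([
  [[0,0,0.004,0,-1],[0,0,0.008,0,-1],[0,0,0.008,0,-1]],
])

```text
time_s: 19.93
tool_pos: [0.4003, -0.278, 0.032]
eef_rot: [-180.0, 0.0, -179.6]
wrist_force: [-2.4, 1.9, 4.2]
width: 0.524
grasp_force: 42.4
```

Request:
arm_command([
  [[0,0,0,0,0.2],[0,0,0,0,0.3],[0,0,0,0,0.3],[0,0,0,0,0.3],[0,0,-0.15,0,0.3],[0,0,-0.35,0,0.3],[0,0,-0.55,0,0.4],[0,0,-0.75,0,0.5]],
])

```text
time_s: 20.6
tool_pos: [0.3998, -0.2775, 0.182]
eef_rot: [180.0, -0.0, -179.6]
wrist_force: [1.2, -1.4, -0.5]
width: 0.752
grasp_force: 0.0
```

Request:
arm_command([
  [[0,0.2,-0.05,0,0.4],[0,0.4,-0.1,0,0.4],[0,0.6,-0.1,0,0.4],[0,0.8,-0.1,0,0.4],[0,1,-0.1,0,0.4]],
])

```text
time_s: 21.02
tool_pos: [0.399, -0.0765, 0.2015]
eef_rot: [-180.0, 0.1, -179.7]
wrist_force: [1.6, 0.5, 0.1]
width: 0.702
grasp_force: 0.0
```

Request:
arm_command([
  [[0,0.2,0,0,0.4],[0,0.4,0,0,0.4],[0,0.6,0,0,0.4],[0,0.8,0,0,0.4],[0,1,0,0,0.4]],
])

```text
time_s: 21.43
tool_pos: [0.3975, 0.1241, 0.2011]
eef_rot: [180.0, 0.1, -179.6]
wrist_force: [1.6, -0.4, 0.4]
width: 0.696
grasp_force: 0.0
```

Request:
arm_command([
  [[0,0.2,0,0,0.4],[0,0.4,0,0,0.4],[0,0.6,0,0,0.4],[0.01,0.8,0,0,0.4],[0.03,0.95,0,0,0.4],[0.03,1,0,0,0.4],[0.03,1,0,0,0.4]],
])

```text
time_s: 22.02
tool_pos: [0.39, 0.3242, 0.2005]
eef_rot: [180.0, -0.0, -179.4]
wrist_force: [-0.5, -0.0, 0.5]
width: 0.702
grasp_force: 0.0
```

Run:
```python
from h import *
p,d,K,M,W=snap('top','pics/t3.png'); np.save('pics/t3.npy',d)
def top(n,c,z0,z1,r):
    m=(d>0)&(np.linalg.norm(W[...,:2]-c,axis=2)<r)&(W[...,2]>z0)&(W[...,2]<z1); P=W[m]
    if len(P)<20: print(n,len(P)); return
    q=cv2.minAreaRect(P[:,:2].astype(np.float32)*1000); print(n,len(P),P[:,2].mean().round(4),np.round(q[0],1),np.round(q[1],1),round(q[2],1))
top('cap tcp .5835,-.2365',[.5835,-.2365],.12,.16,.05)
top('neck tcp .5914,-.3316',[.5914,-.3316],.135,.16,.05)
top('old tcp .4003,-.278',[.4,-.278],.025,.065,.065)
g=p.max(2)
for n,c,s in(('round',[.551,.067],.065),('sq',[.5525,-.077],.075),('obl',[.58,-.004],.065)):
    m=((np.linalg.norm(W[...,:2]-c,axis=2)<s)&(g<80)&(abs(W[...,2]-.009)<.008)).astype(np.uint8)
    m=cv2.morphologyEx(m,cv2.MORPH_OPEN,np.ones((3,3)))
    k,l,st,ce=cv2.connectedComponentsWithStats(m)
    if k<2: print(n,'none'); continue
    i=1+st[1:,4].argmax(); v,u=np.nonzero(l==i)
    B=np.array([ray(a,b,.009,K,M)[:2] for a,b in zip(u,v)],np.float32)*1000; q=cv2.minAreaRect(B)
    print(n,np.round(q[0],1),np.round(q[1],1),round(q[2],1),'mean',B.mean(0).round(1))
p,d,K,M,W=snap('wrist','pics/w4.png')
m=(d>0)&(W[...,2]>.028)&(W[...,2]<.07)&(np.linalg.norm(W[...,:2]-[.3945,.3265],axis=2)<.058); print('new wrist',cv2.minAreaRect(W[m][:,:2].astype(np.float32)*1000))
go(.3945,.3265,.030,183.2)
cv2.imwrite('pics/t3c.png',cv2.resize(cv2.imread('pics/t3.png')[110:300,280:540],None,fx=3,fy=3,interpolation=cv2.INTER_CUBIC))
```

```text
cap tcp .5835,-.2365 363 0.1321 [ 581.8 -230.3] [42.7 42.7] 83.2
neck tcp .5914,-.3316 208 0.1445 [ 592.  -329.1] [31.2 33.7] 79.4
old tcp .4003,-.278 810 0.0455 [ 400.6 -274.8] [107.7  45.4] 0.3
round none
sq none
obl none
new wrist ((394.1076354980469, 325.5872802734375), (108.72767639160156, 46.26573944091797), 2.0546913146972656)
now [0.3905 0.3216 0.2007] [-1.7993e+02 -2.0000e-02 -1.7962e+02] w 0.7 t 22.1 j6 31.5 F [ 0.3 -0.1 -0. ] grip 0.0
MOVE [-0.021  0.026  0.853] turn -0.025
```

View pics/t3c.png

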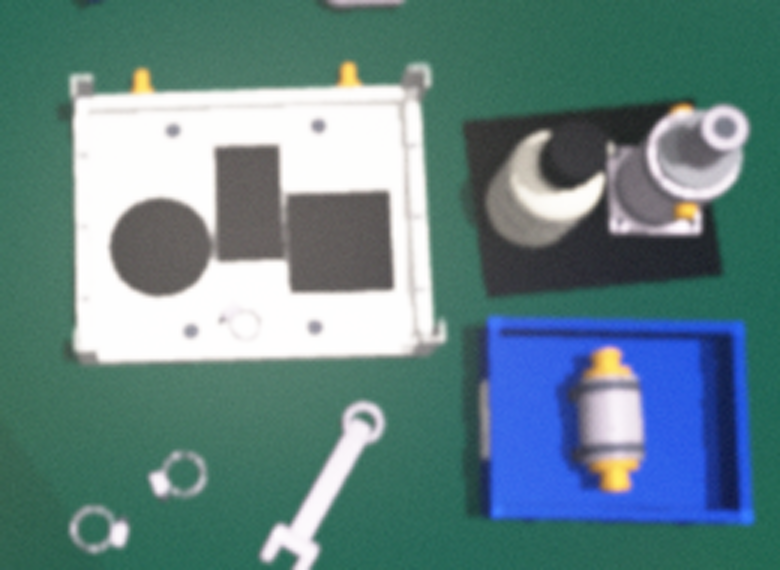

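View pics/w4.png

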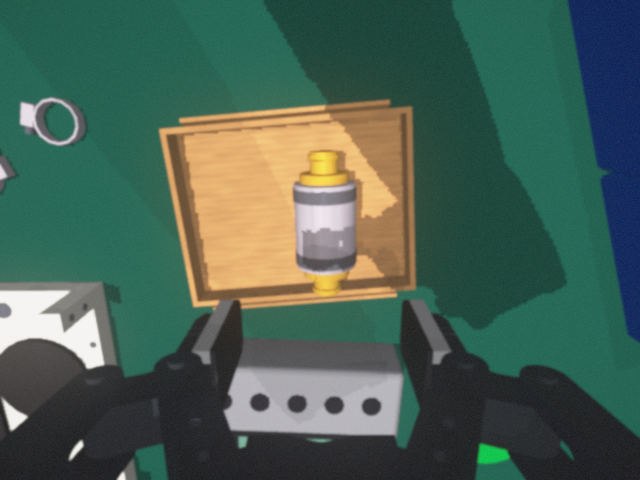

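The top crop shows the old strainer lying flat in the tote at (610,420), the tank and cartridge upright on the mat, and all three pads free. The wrist view shows the new strainer at (325,222), well clear of the carton walls.

Request:
arm_command([
  [[-0.01,0.01,0.08,-0.01,0.5],[-0.02,0.02,0.2,-0.02,0.5],[-0.02,0.022,0.34,-0.02,0.5],[-0.02,0.022,0.48,-0.02,0.5],[-0.02,0.022,0.6,-0.02,0.5],[-0.02,0.022,0.68,-0.02,0.5],[-0.02,0.022,0.7,-0.02,0.5],[-0.02,0.022,0.7,-0.02,0.5]],
])

```text
time_s: 22.78
tool_pos: [0.3937, 0.3242, 0.0594]
eef_rot: [-179.9, -0.2, -177.5]
wrist_force: [-1.0, -0.5, -0.3]
width: 0.748
grasp_force: 0.0
```

Run:
```python
from h import *
K,M=ext('top'); d=np.load('pics/t3.npy'); W=cloud(d,K,M); p=cv2.imread('pics/t3.png'); g=p.max(2)
for n,c,s in(('round',[.551,.067],.06),('sq',[.5525,-.077],.068),('obl',[.595,-.004],.065)):
    m=((np.linalg.norm(W[...,:2]-c,axis=2)<s)&(g<120)&(W[...,2]<.03)).astype(np.uint8)
    m=cv2.morphologyEx(m,cv2.MORPH_OPEN,np.ones((7,7)))
    k,l,st,ce=cv2.connectedComponentsWithStats(m)
    if k<2: print(n,'none'); continue
    i=1+st[1:,4].argmax(); v,u=np.nonzero(l==i)
    B=np.array([ray(a,b,.009,K,M)[:2] for a,b in zip(u,v)],np.float32)*1000; q=cv2.minAreaRect(B)
    print(n,np.round(q[0],1),np.round(q[1],1),round(q[2],1),'mean',B.mean(0).round(1),W[l==i][:,2].mean())
go(.3945,.326,.030,182.5)
```

```text
round [549.3  68.9] [73.2 75.5] 89.2 mean [548.6  69.2] 0.008579400453355753
sq [550.8 -75.7] [79.8 77.8] 89.0 mean [551.7 -76.4] 0.008437615030088136
obl [584.8  -4.8] [48.6 88.8] 89.0 mean [583.6  -3.9] 0.008576206137087813
now [0.3937 0.3242 0.0594] [-1.7988e+02 -1.7000e-01 -1.7749e+02] w 0.748 t 22.8 j6 29.4 F [-1.  -0.5 -0.3] grip 0.0
MOVE [-0.005  0.009  0.147] turn 0.0
```

Request:
arm_command([
  [[0,0.005,0.04,0,0.5],[0,0.005,0.09,0,0.5],[0,0.005,0.13,0,0.5],[0,0.005,0.145,0,0.5],[0,0.005,0.145,0,0.5],[0,0.005,0.145,0,0.2],[0,0.005,0.145,0,-1],[0,0.005,0.145,0,-1]],
])

```text
time_s: 23.45
tool_pos: [0.3948, 0.3276, 0.0325]
eef_rot: [180.0, 0.1, -177.3]
wrist_force: [0.5, -1.5, 0.2]
width: 0.525
grasp_force: 41.7
```

Request:
arm_command([
  [[0,0,0,0,-1],[0,0,0,0,-1],[0,0,0,0,-1],[0,0,0,0,-1]],
])

```text
time_s: 23.78
tool_pos: [0.3948, 0.3276, 0.0325]
eef_rot: [180.0, 0.1, -177.4]
wrist_force: [-0.2, -0.9, 3.3]
width: 0.522
grasp_force: 41.9
```

Request:
arm_command([
  [[0,0,-0.03,0,-1],[0,0,-0.08,0,-1],[0,0,-0.16,0,-1],[0,0,-0.25,0,-1],[0,0,-0.35,0,-1],[0,0,-0.46,0,-1],[0,0,-0.57,0,-1],[0,0,-0.65,0,-1]],
])

```text
time_s: 24.45
tool_pos: [0.3945, 0.3278, 0.1641]
eef_rot: [179.9, 0.1, -177.3]
wrist_force: [-0.9, -0.4, -3.7]
width: 0.525
grasp_force: 41.6
```

```bash
python3 -c "
from h import *
go(.5855,-.007,.20,180.5)"
```

```text
now [0.3945 0.3278 0.1641] [ 1.7993e+02  5.0000e-02 -1.7735e+02] w 0.525 t 24.4 j6 29.6 F [-0.9 -0.4 -3.7] grip 41.6
MOVE [-0.877 -1.716 -0.181] turn 0.019
```

Request:
arm_command([
  [[-0.03,-0.05,-0.03,0.019,-1],[-0.09,-0.17,-0.08,0.019,-1],[-0.16,-0.31,-0.13,0.019,-1],[-0.23,-0.46,-0.17,0.019,-1],[-0.31,-0.6,-0.18,0.019,-1],[-0.38,-0.74,-0.18,0.019,-1],[-0.42,-0.82,-0.18,0.019,-1],[-0.44,-0.86,-0.18,0.019,-1]],
])

```text
time_s: 25.12
tool_pos: [0.491, 0.1567, 0.197]
eef_rot: [-179.9, -0.1, -179.8]
wrist_force: [-0.5, 0.1, -3.3]
width: 0.523
grasp_force: 41.8
```

Request:
arm_command([
  [[-0.03,-0.05,0,0,-1],[-0.09,-0.17,0,0,-1],[-0.16,-0.31,0,0,-1],[-0.23,-0.46,0,0,-1],[-0.31,-0.6,0,0,-1],[-0.36,-0.74,0,0,-1],[-0.4,-0.82,0,0,-1],[-0.41,-0.85,0,0,-1]],
])

```text
time_s: 25.78
tool_pos: [0.5744, -0.0119, 0.1969]
eef_rot: [-180.0, -0.0, -179.7]
wrist_force: [0.1, -0.2, -3.4]
width: 0.523
grasp_force: 41.9
```

Request:
arm_command([
  [[0,0,0,0,-1],[0,0,0,0,-1],[0,0,0,0,-1]],
])

```text
time_s: 26.03
tool_pos: [0.573, -0.0081, 0.1977]
eef_rot: [179.9, -0.1, -179.4]
wrist_force: [0.2, -0.3, -2.7]
width: 0.527
grasp_force: 41.9
```

```bash
python3 -c "
from pads import *
go(.5855,-.007,.0375,180.5)
pads('w5')"
```

```text
now [ 0.573  -0.0081  0.1977] [ 1.7994e+02 -6.0000e-02 -1.7944e+02] w 0.527 t 26.0 j6 -8.1 F [ 0.2 -0.3 -2.7] grip 41.9
MOVE [-0.063  0.004  0.801] turn 0.001
[  173   133   113   106 10764] rect [552.4 -78.1] [81.9 83.3] 0.5 circ [552.4 -78.2] 57.9 mean [550.3 -79.4] z 0.0085
[ 364  133  108  105 8923] rect [550.7  66.9] [81.1 83.5] 0.5 circ [550.9  66.7] 42.0 mean [549.6  66.6] z 0.0085
lip ((609.281982421875, -31.52203369140625), (304.3138427734375, 335.7181396484375), 0.6885347962379456)
```

View pics/w5.png

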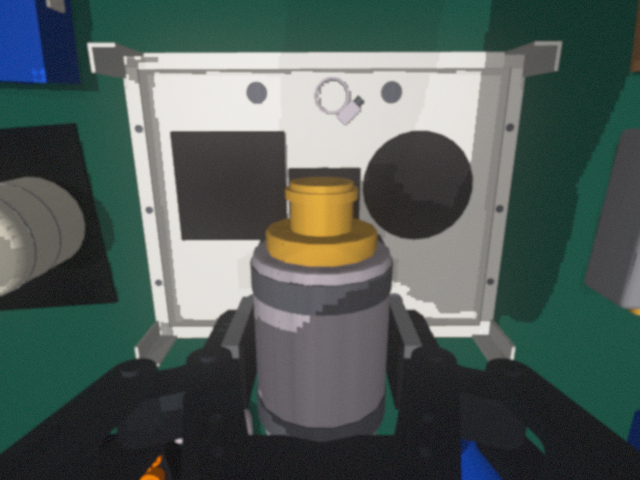

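The strainer is held level. It hides most of the oblong pad, but the near edge is visible from (288,168) to (360,168). I'll combine that with the earlier view w3.

Run:
```python
from h import *
def P(t,y,r=180,pi=0):
    T=np.eye(4);T[:3,:3]=Ro.from_euler('xyz',[r,pi,y],degrees=True).as_matrix();T[:3,3]=t;return T
for T,im,pts in((P([.573,-.0081,.1977],-179.44),'w5',[(288,168),(360,168)]),(P([.5858,-.0377,.2374],-179.73),'w3',[(326,147),(389,147),(326,257)])):
    K,M=ext('wrist',T); print([ray(u,v,.009,K,M)[:2].round(4) for u,v in pts])
    g=cv2.imread(f'pics/{im}.png').max(2)
    if im=='w5': print('row175',[u for u in range(270,380) if (g[175,u]<90)!=(g[175,u-1]<90)],'col 324',[v for v in range(150,180) if (g[v,324]<90)!=(g[v-1,324]<90)])
    else: print('row155',[u for u in range(310,410) if (g[155,u]<90)!=(g[155,u-1]<90)],'row250',[u for u in range(310,410) if (g[250,u]<90)!=(g[250,u-1]<90)],'col329',[v for v in range(130,280) if (g[v,329]<90)!=(g[v-1,329]<90)])
go(.5855,-.007,.0375,180.5)
```

```text
[array([ 0.5372, -0.0337]), array([0.5367, 0.0214])]
row175 [286, 289, 360, 365] col 324 [169, 177]
[array([ 0.5369, -0.0337]), array([0.5367, 0.0199]), array([ 0.636 , -0.0329])]
row155 [323, 327, 349, 375, 390, 395] row250 [328, 335, 336, 386] col329 [149, 256]
now [ 0.5731 -0.0081  0.1979] [ 1.7996e+02 -3.0000e-02 -1.7942e+02] w 0.526 t 26.1 j6 -8.1 F [ 1.   0.1 -2.7] grip 41.9
MOVE [-0.063  0.004  0.802] turn 0.001
```

Request:
arm_command([
  [[-0.03,0.004,0.05,0,-1],[-0.06,0.008,0.15,0,-1],[-0.067,0.008,0.28,0,-1],[-0.067,0.008,0.42,0,-1],[-0.067,0.008,0.55,0,-1],[-0.067,0.008,0.66,0,-1],[-0.067,0.008,0.74,0,-1],[-0.067,0.008,0.77,0,-1]],
])

```text
time_s: 26.75
tool_pos: [0.584, -0.0064, 0.0393]
eef_rot: [179.9, -0.4, -179.4]
wrist_force: [-0.9, -0.4, -3.9]
width: 0.525
grasp_force: 41.9
```

Request:
arm_command([
  [[0,0,0.004,0,-1],[0,0,0.008,0,-1],[0,0,0.01,0,-1],[0,0,0.01,0,-1]],
])

```text
time_s: 27.08
tool_pos: [0.5885, -0.0079, 0.0438]
eef_rot: [-180.0, 0.2, -179.5]
wrist_force: [-0.1, 0.8, -3.0]
width: 0.525
grasp_force: 41.9
```

```bash
python3 -c "
from h import *
go(.5865,-.0065,.0375,180.5)"
```

```text
now [ 0.5885 -0.0079  0.0438] [-179.97    0.2  -179.52] w 0.525 t 27.1 j6 -7.8 F [-0.1  0.8 -3. ] grip 41.9
MOVE [0.01  0.007 0.032] turn -0.0
```

Request:
arm_command([
  [[0,0,0.004,0,-1],[0,0,0.008,0,-1],[0,0,0.012,0,-1],[0,0,0.012,0,-1],[0,0,0.012,0,-1],[0,0,0.012,0,-1]],
])

```text
time_s: 27.58
tool_pos: [0.587, -0.0079, 0.0395]
eef_rot: [-180.0, -0.0, -179.5]
wrist_force: [0.2, 0.9, -3.8]
width: 0.523
grasp_force: 41.9
```

```bash
python3 -c "
from h import *
go(.5865,-.0065,.0375,180.5)"
```

```text
now [ 0.587  -0.0079  0.0395] [-180.     -0.   -179.53] w 0.523 t 27.6 j6 -7.8 F [ 0.2  0.9 -3.8] grip 41.9
MOVE [0.002 0.007 0.01 ] turn -0.0
```

Request:
arm_command([
  [[0,0.006,0,0,-1],[0,0.006,0.004,0,-1],[0,0.006,0.007,0,-1],[0,0.006,0.01,0,-1],[0,0.006,0.01,0,-1]],
])

```text
time_s: 28.0
tool_pos: [0.587, -0.0066, 0.0375]
eef_rot: [180.0, 0.0, -179.5]
wrist_force: [0.2, -0.7, -3.3]
width: 0.522
grasp_force: 42.0
```

Request:
arm_command([
  [[0,0,0.004,0,-1],[0,0,0.007,0,-1],[0,0,0.007,0,-1]],
])

```text
time_s: 28.25
tool_pos: [0.587, -0.0066, 0.0375]
eef_rot: [-180.0, 0.0, -179.5]
wrist_force: [-4.0, 0.2, 5.4]
width: 0.52
grasp_force: 42.8
```

Request:
arm_command([
  [[0,0,0,0,0.15],[0,0,0,0,0.3],[0,0,0,0,0.5],[0,0,0,0,0.5],[0,0,-0.1,0,0.5],[0,0,-0.25,0,0.5],[0,0,-0.45,0,0.5],[0,0,-0.65,0,0.5]],
])

```text
time_s: 28.92
tool_pos: [0.586, -0.0066, 0.1659]
eef_rot: [180.0, -0.2, -179.5]
wrist_force: [0.6, -0.1, 0.4]
width: 0.748
grasp_force: 0.0
```

Request:
arm_command([
  [[0,-0.05,-0.1,0,0.4],[0,-0.1,-0.2,0,0.4],[0,-0.15,-0.33,0,0.4],[0,-0.15,-0.35,0,0.4],[0,-0.15,-0.35,0,0.4],[0,-0.15,-0.35,0,0.4],[0,-0.15,-0.35,0,0.4]],
])

```text
time_s: 29.5
tool_pos: [0.5866, -0.0361, 0.234]
eef_rot: [180.0, -0.2, -179.5]
wrist_force: [0.5, 0.8, 0.7]
width: 0.701
grasp_force: 0.0
```

Run:
```python
from pads import *
pads('w6')
g=cv2.imread('pics/w6.png').max(2)
T,s=pose(); K,M=ext('wrist',T)
for v in (150,155,160): print(v,[(u,ray(u,v,.009,K,M)[:2].round(4).tolist()) for u in range(300,420) if (g[v,u]<90)!=(g[v,u-1]<90)])
go(.5835,-.2345,.24,180.5)
```

```text
[ 221  115  100   98 8948] rect [552.2 -78.4] [81.8 82.5] 0.4 circ [552.6 -78.1] 57.0 mean [552.4 -77.7] z 0.0085
[ 393  115   98   98 7423] rect [551.1  66.3] [82.2 82.6] 7.3 circ [550.7  66.7] 41.7 mean [549.8  66.8] z 0.0085
strainer ((586.697998046875, -6.257102966308594), (108.54528045654297, 46.52555847167969), 0.6768478155136108) [0.64093663 0.01723414 0.06053817]
lip ((609.2868041992188, -31.680313110351562), (304.20928955078125, 335.3708190917969), 0.6967729330062866)
150 [(321, [0.5389, -0.0363]), (326, [0.5389, -0.0321]), (344, [0.5387, -0.0169]), (374, [0.5386, 0.0084]), (389, [0.5385, 0.0211]), (396, [0.5384, 0.027])]
155 [(321, [0.543, -0.0363]), (326, [0.543, -0.032]), (346, [0.5429, -0.0151]), (372, [0.5427, 0.0069]), (389, [0.5426, 0.0213]), (394, [0.5426, 0.0255])]
160 [(321, [0.5472, -0.0362]), (326, [0.5472, -0.032]), (346, [0.5471, -0.015]), (372, [0.5469, 0.0071]), (389, [0.5468, 0.0215]), (393, [0.5467, 0.0249])]
now [ 0.5864 -0.0361  0.2338] [ 179.95   -0.22 -179.5 ] w 0.703 t 29.6 j6 -10.6 F [-0.6  0.1 -1. ] grip 0.0
MOVE [ 0.023 -0.992 -0.032] turn -0.0
```

View pics/w6.png

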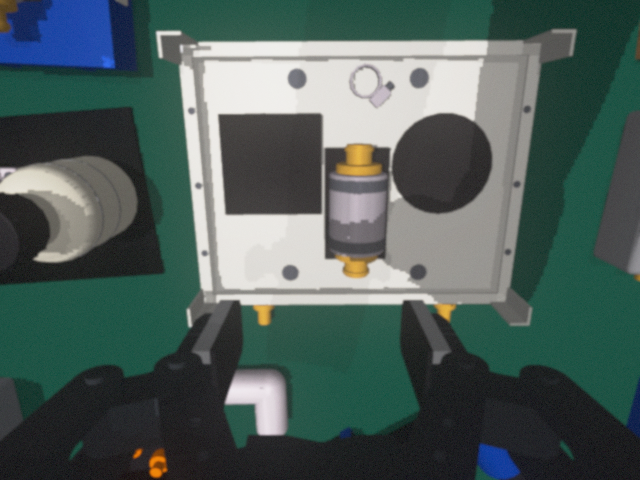

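The new strainer sits centred on the oblong pad: measured (586.7, -6.3) mm against a pad centre of about (586.6, -6). Next I'll look at the tank from part-way.

Request:
arm_command([
  [[0,-0.1,-0.03,0,0.4],[0,-0.25,-0.06,0,0.4],[0,-0.4,-0.06,0,0.4],[0,-0.52,-0.06,0,0.4],[0,-0.6,-0.06,0,0.4],[0,-0.6,-0.06,0,0.4],[0,-0.6,-0.06,0,0.4],[0,-0.6,-0.06,0,0.4]],
])

```text
time_s: 30.22
tool_pos: [0.588, -0.1556, 0.2473]
eef_rot: [179.9, -0.1, -179.5]
wrist_force: [-0.5, -0.3, -0.6]
width: 0.7
grasp_force: 0.0
```

Run:
```python
from h import *
p,d,K,M,W=snap('wrist','pics/w7.png')
for n,c,z0,z1 in(('cap',[.583,-.234],.122,.15),('neck',[.5914,-.3316],.137,.155),('tank body',[.583,-.234],.03,.08),('cart body',[.59,-.33],.05,.095)):
    m=(d>0)&(np.linalg.norm(W[...,:2]-c,axis=2)<.046)&(W[...,2]>z0)&(W[...,2]<z1);P=W[m].astype(np.float32)
    if len(P)>50:
        q=cv2.minAreaRect(P[:,:2]*1000); print(n,len(P),np.round(q[0],1),np.round(q[1],1),P[:,2].max())
        v,u=np.nonzero(m);print(u.min(),u.max(),v.min(),v.max())
go(.5835,-.2345,.24,180.5)
```

```text
cap 4197 [ 581.5 -232.5] [45.3 44.1] 0.13577148
159 234 192 264
neck 2578 [ 591.  -329.7] [30.4 33.4] 0.14814469
0 58 221 276
tank body 1561 [ 576.7 -227.4] [71.4 56.9] 0.07999118
170 271 157 255
cart body 3916 [ 588.7 -325.6] [85.6 57.2] 0.094988555
27 146 162 275
now [ 0.5881 -0.1553  0.2476] [ 1.7993e+02 -6.0000e-02 -1.7945e+02] w 0.704 t 30.3 j6 -21.7 F [0.6 0.2 0.1] grip 0.0
MOVE [ 0.027 -0.396  0.037] turn 0.0
```

Request:
arm_command([
  [[0.01,-0.08,0,0,0.5],[0.02,-0.2,0,0,0.5],[0.03,-0.31,0.02,0,0.5],[0.033,-0.386,0.1,0,0.5],[0.033,-0.386,0.2,0,0.5],[0.033,-0.386,0.3,0,0.5],[0.033,-0.386,0.35,0,0.5],[0.033,-0.386,0.35,0,0.5]],
])

```text
time_s: 30.93
tool_pos: [0.5808, -0.2318, 0.1745]
eef_rot: [179.8, -0.3, -179.4]
wrist_force: [-0.5, 0.9, -0.7]
width: 0.748
grasp_force: 0.0
```

Request:
arm_command([
  [[0,0,0.04,0,0.5],[0,0,0.1,0,0.5],[0,0,0.17,0,0.5],[0,0,0.23,0,0.5],[0,0,0.27,0,0.5],[0,0,0.295,0,0.5],[0,0,0.295,0,0.5],[0,0,0.295,0,0.5]],
])

```text
time_s: 31.6
tool_pos: [0.5823, -0.2339, 0.1191]
eef_rot: [180.0, -0.0, -179.5]
wrist_force: [0.0, 0.5, -0.6]
width: 0.75
grasp_force: 0.0
```

```bash
python3 -c "
from h import *
go(.5815,-.2325,.118,180.5)"
```

```text
now [ 0.5823 -0.2339  0.1191] [ 1.7999e+02 -1.0000e-02 -1.7953e+02] w 0.75 t 31.6 j6 -28.5 F [ 0.   0.5 -0.6] grip 0.0
MOVE [0.004 0.007 0.005] turn -0.0
```

Request:
arm_command([
  [[0,0.006,0.003,0,0.4],[0,0.006,0.003,0,0.2],[0,0.006,0.003,0,-1],[0,0.006,0.003,0,-1],[0,0.006,0.003,0,-1],[0,0.006,0.003,0,-1],[0,0.006,0.003,0,-1],[0,0.006,0.003,0,-1]],
])

```text
time_s: 32.27
tool_pos: [0.5829, -0.2332, 0.1196]
eef_rot: [-179.9, 0.1, -179.5]
wrist_force: [0.9, -0.4, 4.1]
width: 0.501
grasp_force: 41.5
```

Request:
arm_command([
  [[0,0,-0.03,0,-1],[0,0,-0.08,0,-1],[0,0,-0.16,0,-1],[0,0,-0.25,0,-1],[0,0,-0.35,0,-1],[0,0,-0.44,0,-1],[0,0,-0.5,0,-1],[0,0,-0.53,0,-1]],
])

```text
time_s: 32.93
tool_pos: [0.5825, -0.2326, 0.2261]
eef_rot: [-180.0, 0.1, -179.5]
wrist_force: [0.5, -0.5, -3.5]
width: 0.504
grasp_force: 41.3
```

```bash
python3 -c "
from h import *
go(.551,.0667,.2245,180.5)"
```

```text
now [ 0.5825 -0.2326  0.2261] [-1.7999e+02  6.0000e-02 -1.7952e+02] w 0.504 t 32.9 j6 -28.4 F [ 0.5 -0.5 -3.5] grip 41.3
MOVE [0.145 1.498 0.008] turn -0.0
```

Request:
arm_command([
  [[0,0.05,0,0,-1],[0.01,0.15,0,0,-1],[0.03,0.3,0,0,-1],[0.05,0.46,0,0,-1],[0.06,0.62,0,0,-1],[0.08,0.78,0,0,-1],[0.09,0.92,0,0,-1],[0.095,1,0,0,-1]],
])

```text
time_s: 33.6
tool_pos: [0.5596, -0.0285, 0.2225]
eef_rot: [179.8, -0.2, -179.4]
wrist_force: [-0.3, -0.5, -3.4]
width: 0.497
grasp_force: 41.7
```

Request:
arm_command([
  [[0.01,0.08,0,0,-1],[0.02,0.18,0,0,-1],[0.03,0.28,0,0,-1],[0.04,0.38,0,0,-1],[0.045,0.45,0,0,-1],[0.045,0.48,0,0,-1],[0.045,0.498,0,0,-1],[0.045,0.498,0,0,-1]],
])

```text
time_s: 34.27
tool_pos: [0.5511, 0.0673, 0.2234]
eef_rot: [-180.0, -0.1, -179.5]
wrist_force: [-0.5, 1.0, -4.0]
width: 0.503
grasp_force: 41.8
```

Request:
arm_command([
  [[0,0,0.06,0,-1],[0,0,0.15,0,-1],[0,0,0.25,0,-1],[0,0,0.33,0,-1],[0,0,0.39,0,-1],[0,0,0.43,0,-1],[0,0,0.44,0,-1],[0,0,0.44,0,-1]],
])

```text
time_s: 34.93
tool_pos: [0.5515, 0.0663, 0.136]
eef_rot: [-180.0, -0.1, -179.6]
wrist_force: [-0.2, -0.5, -3.6]
width: 0.504
grasp_force: 41.8
```

Request:
arm_command([
  [[0,0,0.01,0,-1],[0,0,0.02,0,-1],[0,0,0.02,0,-1],[0,0,0.02,0,-1],[0,0,0.02,0,-1]],
])

```text
time_s: 35.35
tool_pos: [0.5521, 0.0667, 0.1331]
eef_rot: [-180.0, 0.1, -179.5]
wrist_force: [0.1, 0.1, -4.3]
width: 0.505
grasp_force: 41.8
```

```bash
python3 -c "
from h import *
go(.552,.0667,.1245,180.5)"
```

```text
now [0.5521 0.0667 0.1331] [-1.8000e+02  5.0000e-02 -1.7952e+02] w 0.505 t 35.4 j6 -0.5 F [ 0.1  0.1 -4.3] grip 41.8
MOVE [ 0.001 -0.     0.043] turn -0.0
```

Lateral position is right on, so I'll lower to contact.

Request:
arm_command([
  [[0,0,0.01,0,-1],[0,0,0.02,0,-1],[0,0,0.03,0,-1],[0,0,0.035,0,-1],[0,0,0.035,0,-1],[0,0,0.035,0,-1]],
])

```text
time_s: 35.85
tool_pos: [0.5516, 0.0666, 0.1252]
eef_rot: [-180.0, -0.0, -179.5]
wrist_force: [1.0, -0.1, -3.8]
width: 0.497
grasp_force: 41.8
```

Request:
arm_command([
  [[0,0,0.004,0,-1],[0,0,0.007,0,-1],[0,0,0.007,0,-1]],
])

```text
time_s: 36.1
tool_pos: [0.552, 0.0666, 0.1246]
eef_rot: [180.0, 0.0, -179.5]
wrist_force: [0.1, -0.6, -1.8]
width: 0.502
grasp_force: 42.1
```

Request:
arm_command([
  [[0,0,0.003,0,-1],[0,0,0.003,0,-1],[0,0,0.003,0,0.15],[0,0,0.003,0,0.3],[0,0,0.003,0,0.4],[0,0,0.003,0,0.4],[0,0,-0.1,0,0.4],[0,0,-0.25,0,0.4]],
])

```text
time_s: 36.77
tool_pos: [0.5492, 0.0666, 0.1705]
eef_rot: [180.0, -0.5, -179.5]
wrist_force: [-0.6, 1.0, 0.2]
width: 0.701
grasp_force: 0.0
```

Request:
arm_command([
  [[0,0,-0.1,0,0.4],[0,0,-0.25,0,0.4],[0,0,-0.38,0,0.4],[0,-0.15,-0.38,0,0.4],[0,-0.35,-0.38,0,0.4],[0,-0.5,-0.38,0,0.4],[0,-0.5,-0.38,0,0.4],[0,-0.5,-0.38,0,0.4]],
])

```text
time_s: 37.43
tool_pos: [0.5527, -0.0347, 0.25]
eef_rot: [180.0, -0.0, -179.7]
wrist_force: [0.4, 0.9, 0.5]
width: 0.702
grasp_force: 0.0
```

Run:
```python
from h import *
p,d,K,M,W=snap('wrist','pics/w8.png')
for n,c,z0,z1 in(('cap',[.552,.0667],.125,.155),('tankall',[.552,.0667],.015,.155)):
    m=(d>0)&(np.linalg.norm(W[...,:2]-c,axis=2)<.046)&(W[...,2]>z0)&(W[...,2]<z1);P=W[m].astype(np.float32)
    q=cv2.minAreaRect(P[:,:2]*1000); print(n,len(P),np.round(q[0],1),np.round(q[1],1),P[:,2].max())
go(.5912,-.331,.24,180.5)
```

```text
cap 4358 [550.9  65.6] [44.7 45.1] 0.14065127
tankall 10444 [549.8  58.7] [58.  77.6] 0.14065127
now [ 0.5526 -0.0336  0.25  ] [ 1.7995e+02 -1.0000e-02 -1.7961e+02] w 0.702 t 37.5 j6 -10.8 F [ 0.3 -0.3 -0.5] grip 0.0
MOVE [-0.183 -1.488  0.049] turn -0.001
```

View pics/w8.png

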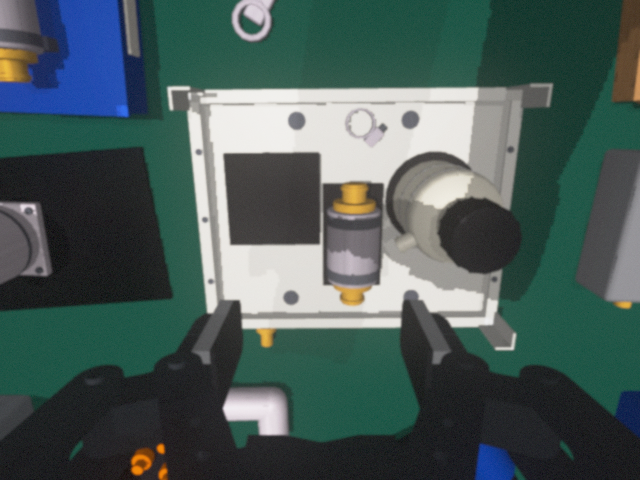

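The wrist view shows the tank upright on the round pad, cap at (480,235), and the cap centre is within about 1 mm of the pad centre. Now I'll fetch the cartridge.

Request:
arm_command([
  [[-0.01,-0.1,0,0,0.4],[-0.03,-0.25,0,0,0.4],[-0.05,-0.42,0,0,0.4],[-0.07,-0.6,0,0,0.4],[-0.09,-0.75,0,0,0.4],[-0.1,-0.85,0,0,0.4],[-0.11,-0.9,0,0,0.4]],
])

```text
time_s: 38.07
tool_pos: [0.5764, -0.2144, 0.2495]
eef_rot: [-180.0, -0.0, -179.6]
wrist_force: [-0.1, 1.3, -0.4]
width: 0.697
grasp_force: 0.0
```

Request:
arm_command([
  [[-0.01,-0.1,0,0,0.4],[-0.03,-0.25,0,0,0.4],[-0.05,-0.4,0,0,0.4],[-0.07,-0.52,0,0,0.4],[-0.08,-0.58,0.05,0,0.4],[-0.08,-0.587,0.12,0,0.4],[-0.08,-0.587,0.2,0,0.4],[-0.08,-0.587,0.25,0,0.4]],
])

```text
time_s: 38.73
tool_pos: [0.5931, -0.3284, 0.1973]
eef_rot: [179.8, -0.1, -179.4]
wrist_force: [-0.7, 0.6, -0.1]
width: 0.7
grasp_force: 0.0
```

Request:
arm_command([
  [[0,0,0.06,0,0.4],[0,0,0.14,0,0.4],[0,0,0.21,0,0.4],[0,0,0.27,0,0.4],[0,0,0.31,0,0.4],[0,0,0.32,0,0.4],[0,0,0.32,0,0.4],[0,0,0.32,0,0.4]],
])

```text
time_s: 39.4
tool_pos: [0.5934, -0.3303, 0.1368]
eef_rot: [-180.0, 0.0, -179.5]
wrist_force: [0.2, 0.1, 0.5]
width: 0.7
grasp_force: 0.0
```

```bash
python3 -c "
from h import *
go(.5912,-.331,.124,180.5)"
```

```text
now [ 0.5934 -0.3303  0.1368] [-1.7997e+02  5.0000e-02 -1.7951e+02] w 0.7 t 39.4 j6 -35.2 F [0.2 0.1 0.5] grip 0.0
MOVE [ 0.011 -0.003  0.064] turn -0.0
```

Request:
arm_command([
  [[0.01,0,0.02,0,0.4],[0.01,0,0.045,0,0.4],[0.01,0,0.062,0,0.4],[0.01,0,0.062,0,0.4],[0.01,0,0.062,0,0.2],[0.01,0,0.062,0,0.0],[0.01,0,0.062,0,-1],[0.01,0,0.062,0,-1]],
])

```text
time_s: 40.07
tool_pos: [0.5912, -0.3308, 0.124]
eef_rot: [-180.0, 0.0, -179.5]
wrist_force: [0.3, -0.5, -0.2]
width: 0.365
grasp_force: 39.7
```

Request:
arm_command([
  [[0,0,0,0,-1],[0,0,0,0,-1],[0,0,0,0,-1],[0,0,0,0,-1],[0,0,0,0,-1]],
])

```text
time_s: 40.48
tool_pos: [0.5912, -0.3308, 0.124]
eef_rot: [-180.0, 0.0, -179.5]
wrist_force: [0.6, -2.2, 0.4]
width: 0.366
grasp_force: 39.9
```

Request:
arm_command([
  [[0,0,-0.03,0,-1],[0,0,-0.08,0,-1],[0,0,-0.16,0,-1],[0,0,-0.25,0,-1],[0,0,-0.35,0,-1],[0,0,-0.44,0,-1],[0,0,-0.5,0,-1],[0,0,-0.53,0,-1]],
])

```text
time_s: 41.15
tool_pos: [0.5917, -0.3305, 0.2325]
eef_rot: [-179.9, 0.2, -179.5]
wrist_force: [-0.5, 1.1, -3.0]
width: 0.364
grasp_force: 40.0
```

```bash
python3 -c "
from h import *
go(.5525,-.0783,.23,180.5)"
```

```text
now [ 0.5917 -0.3305  0.2325] [-1.7992e+02  1.5000e-01 -1.7951e+02] w 0.364 t 41.1 j6 -35.3 F [-0.5  1.1 -3. ] grip 40.0
MOVE [0.185 1.262 0.011] turn -0.0
```

Request:
arm_command([
  [[0.01,0.05,0,0,-1],[0.02,0.14,0,0,-1],[0.04,0.28,0,0,-1],[0.06,0.42,0,0,-1],[0.08,0.56,0,0,-1],[0.1,0.68,0,0,-1],[0.11,0.76,0,0,-1],[0.12,0.8,0,0,-1]],
])

```text
time_s: 41.82
tool_pos: [0.5653, -0.1682, 0.2294]
eef_rot: [179.9, -0.1, -179.4]
wrist_force: [-0.9, -0.4, -3.9]
width: 0.367
grasp_force: 40.3
```

Request:
arm_command([
  [[0.01,0.06,0,0,-1],[0.02,0.15,0,0,-1],[0.04,0.26,0,0,-1],[0.05,0.36,0,0,-1],[0.065,0.43,0,0,-1],[0.065,0.457,0,0,-1],[0.065,0.457,0,0,-1],[0.065,0.457,0,0,-1]],
])

```text
time_s: 42.48
tool_pos: [0.5523, -0.0801, 0.2297]
eef_rot: [-179.9, 0.0, -179.5]
wrist_force: [1.0, -0.2, -3.3]
width: 0.367
grasp_force: 40.4
```

Request:
arm_command([
  [[0,0,0.06,0,-1],[0,0,0.15,0,-1],[0,0,0.25,0,-1],[0,0,0.33,0,-1],[0,0,0.39,0,-1],[0,0,0.43,0,-1],[0,0,0.445,0,-1],[0,0,0.445,0,-1]],
])

```text
time_s: 43.15
tool_pos: [0.5517, -0.0798, 0.14]
eef_rot: [180.0, -0.1, -179.6]
wrist_force: [-0.5, -0.4, -2.9]
width: 0.366
grasp_force: 40.4
```

Request:
arm_command([
  [[0,0,0.01,0,-1],[0,0,0.02,0,-1],[0,0,0.025,0,-1],[0,0,0.025,0,-1],[0,0,0.025,0,-1],[0,0,0.025,0,-1]],
])

```text
time_s: 43.65
tool_pos: [0.5522, -0.0794, 0.1361]
eef_rot: [-180.0, 0.0, -179.5]
wrist_force: [0.2, 0.8, -3.8]
width: 0.367
grasp_force: 40.4
```

```bash
python3 -c "
from h import *
go(.5525,-.0783,.129,180.5)"
```

```text
now [ 0.5522 -0.0794  0.1361] [-1.7999e+02  3.0000e-02 -1.7952e+02] w 0.367 t 43.6 j6 -15.5 F [ 0.2  0.8 -3.8] grip 40.4
MOVE [-0.001  0.005  0.035] turn -0.0
```

Request:
arm_command([
  [[0,0.005,0.01,0,-1],[0,0.005,0.02,0,-1],[0,0.005,0.028,0,-1],[0,0.005,0.032,0,-1],[0,0.005,0.032,0,-1],[0,0.005,0.032,0,-1]],
])

```text
time_s: 44.15
tool_pos: [0.552, -0.0784, 0.1292]
eef_rot: [180.0, -0.0, -179.5]
wrist_force: [-0.6, -0.9, -2.5]
width: 0.361
grasp_force: 40.4
```

Request:
arm_command([
  [[0,0,0.003,0,-1],[0,0,0.005,0,-1],[0,0,0.005,0,-1]],
])

```text
time_s: 44.4
tool_pos: [0.5521, -0.0784, 0.129]
eef_rot: [-180.0, 0.0, -179.5]
wrist_force: [-1.5, 0.0, -1.6]
width: 0.363
grasp_force: 40.8
```

Request:
arm_command([
  [[0,0,0.004,0,-1],[0,0,0.004,0,-1],[0,0,0.004,0,-0.1],[0,0,0.004,0,0.1],[0,0,0.004,0,0.4],[0,0,0.004,0,0.4],[0,0,-0.1,0,0.4],[0,0,-0.25,0,0.4]],
])

```text
time_s: 45.07
tool_pos: [0.5495, -0.0777, 0.1745]
eef_rot: [179.9, -0.5, -179.5]
wrist_force: [0.6, 0.4, 0.1]
width: 0.692
grasp_force: 0.0
```

Request:
arm_command([
  [[0,0,-0.1,0,0.4],[0,0,-0.25,0,0.4],[0,0,-0.4,0,0.4],[0,0.15,-0.4,0,0.4],[0,0.35,-0.4,0,0.4],[0,0.4,-0.4,0,0.4],[0,0.4,-0.4,0,0.4],[0,0.4,-0.4,0,0.4]],
])

```text
time_s: 45.73
tool_pos: [0.5514, 0.002, 0.258]
eef_rot: [-180.0, -0.0, -179.4]
wrist_force: [0.1, -0.2, -0.3]
width: 0.701
grasp_force: 0.0
```

Run:
```python
from h import *
p,d,K,M,W=snap('wrist','pics/w9.png')
for n,c,z0,z1 in(('cap',[.552,.0667],.125,.155),('neck',[.552,-.078],.14,.165),('strainer',[.587,-.006],.035,.075)):
    m=(d>0)&(np.linalg.norm(W[...,:2]-c,axis=2)<(.046 if n!='strainer' else .03))&(W[...,2]>z0)&(W[...,2]<z1);P=W[m].astype(np.float32)
    q=cv2.minAreaRect(P[:,:2]*1000); print(n,len(P),np.round(q[0],1),np.round(q[1],1),P[:,2].max())
go(.5525,-.0783,.129,180.5)
```

```text
cap 3946 [551.   65.6] [44.2 45.3] 0.1406189
neck 2432 [551.8 -78.7] [32.5 33.3] 0.1529494
strainer 3041 [587.   -6.1] [59.5 45. ] 0.060891535
now [0.5513 0.0013 0.2578] [-1.7996e+02 -4.0000e-02 -1.7951e+02] w 0.698 t 45.8 j6 -7.3 F [ 0.2  0.4 -0.6] grip 0.0
MOVE [-0.003 -0.397  0.644] turn -0.0
```

View pics/w9.png

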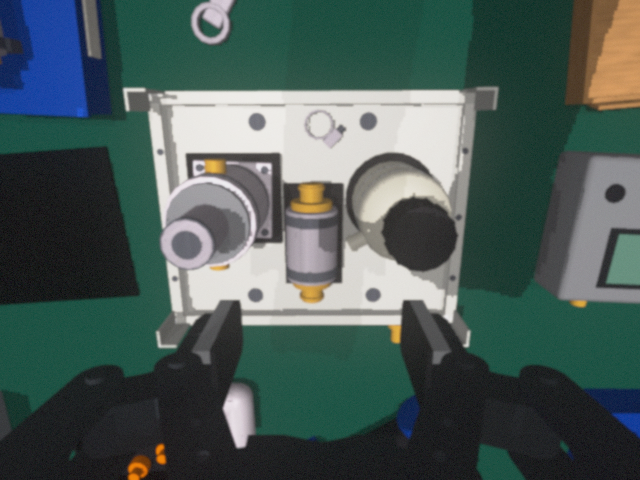

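The picture shows all three parts seated on their pads: cartridge neck at (187,243), strainer at (312,240) and tank cap at (420,233), each within about 1 mm of its pad centre. The mat is empty and the gripper is clear, so I'm handing in.

```bash
python3 -c "
from rig import ctrl
print(ctrl.job_done())"
```

```text
the job is handed in; nothing more can be done
None
```

The job is handed in at about 46 s: the failed strainer lies in the blue tote, and the new strainer, tank and cartridge are set upright or flat on their own pads, each within about 1 mm of centre by my wrist-camera measurements.

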